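Reset the guarded yarn length counter to zero

TASK

Zero the yarn length counter on the tiled table: lift the guard bridge over the bumps that hold it and slide it right aside to the far end of its slots, turn the reset knob anticlockwise (seen from above) back to its zero stop, then bring the guard back over the knob, down flat behind its bumps. Do not shift or tip the mugs, the jar or the vase.

Things in the scene. Friction and masses are not known exactly. Their poses are not given: they have to be found in the camera images.
- counter: Heavy wooden counter case, fixed, 110 (x) x 240 (y) x 45 mm high; origin at the centre of its underside, on the table. Knob axis at x 0, y -50 mm, amid a white dial 68 mm wide, 4 mm thick, its long zero tick towards -x. A measuring wheel 52 mm wide, 32 mm high, on an 8 mm pin 60 mm high, stands at the -y end (y -140 to -146 mm).
- bumps (a point): Point midway between the two steel bumps (counter x 0, y -28 mm, on the case top). The bumps, at x +-43 mm from here, are 12 x 12 mm and 10 mm high; they hold the guard's legs at either side.
- reset_knob (a joint): Reset knob's angle in rad: 0 = zero stop (the white pointer line at counter -x, on the zero tick); grows clockwise seen from above, so resetting is anticlockwise; hard stops at 0 and 4.2; starts between 1.0 and 3.4. Stays where it is left; light friction, 0.05 N m
- knob_grip (a point): On the knob's axis, 79 mm above the table: TCP height to grip. The frame turns with the black knob: base disc 52 mm wide, 49 to 57 mm above the table; on it a bar grip 48 mm long (this frame's x), 16 mm thick (y), 57 to 89 mm above the table, white pointer line towards -x. Frame yaw = counter yaw minus the joint value.
- guard_slide (a joint): Slide of the guard bridge in m along counter +y: 0 = over the knob (start), 0.095 = fully aside, the knob then free from above. Friction 1 N. From 0 it moves only 4 mm until lifted more than 10 mm, as its legs run against the bumps; likewise on the return.
- guard_lift (a joint): Lift of the guard bridge in m: 0 = legs flat on the case top, 0.025 = upper stop; it weighs about 0.2 kg and drops back under its own weight when let go
- guard_tab (a point): Centre of the guard's dark wooden tab, 137 mm above the table at lift 0, over the knob's axis at slide 0. Tab 50 mm long (counter x), 16 mm thick (counter y), 34 mm high. Under it an aluminium cross bar 98 (x) x 24 (y) x 8 mm, its top 17 mm below this point, on legs 12 (x) x 24 (y) x 70 mm at x +-43 mm. Grip with the TCP 5 mm or more above this point.
- mug_a: Bystander: cream ceramic mug, 84 mm diameter, 90 mm high, handle on its own +y side reaching about 72 mm from the axis; origin at the centre of its underside
- mug_b: Bystander: a second mug like mug_a
- jar: Bystander: white jar with a lid, 80 mm diameter, 110 mm high; origin at the centre of its underside
- vase: Bystander: slim terracotta vase, 80 mm at its widest, 200 mm high; origin at the centre of its underside

How it is judged:
By the outcome, as a careful person would: the job done as asked, in the order asked, and still so for the second after the job is handed in, with the robot touching nothing.
It also fails if it takes over 72 s, if anything falls off the work surface, if the arm or the gripper's body presses on something with over 40 N, if the wrist force passes 120 N, or if a joint passes its speed limit or range.

ROBOT

A 7-joint arm with a two-finger parallel gripper is mounted at the origin on the work surface. World frame = base frame: x ahead of the robot, y to its left, z up, the work surface at z = 0. Lengths are in mm, angles in rad, forces in N, time in s.
With the tool pointing down it reaches from about 350 to 900 mm from the base axis. Payload 7.2 kg.
Tool frame: the origin (TCP) lies between the finger pads, 19 mm behind the fingertips; this is the grasp point; z points along the fingers, y is the line along which they close (so a half turn about z gives the same grasp; the last joint's range is limited). The gripper opens to 85 mm and grips with 20 to 120 N. Pads are 22 mm wide; open, the fingers measure 114 mm over their backs; the gripper's body (76 mm by 85 mm) begins 54 mm behind the grasp point. The pads swing forward as they close: fully open they stand 13 mm farther back than shut.
Start: joints at [-1.376, 0.411, -0.013, 1.596, 0.006, 1.134, -0.082], TCP at [162.375, 603.542, 249.997] pointing down, gripper open.
Joint ranges: [-2.95, 2.95], [-0.29, 1.99], [-1.47, 1.44], [0.14, 2.54], [-1.03, 4.17], [0.13, 1.85], [-2.86, 2.86]. Speed limits (rad/s): [2.39, 2.39, 3.01, 3.01, 3.14, 3.14, 3.14].

INTERFACE

Orientations are given as a rotation vector (axis times angle).
In Python, from plant import bot gives the robot as it stands.
- The arm moves only by the tool inch_along, called after ">>>" in YAML: its name, and indented under it one key for each argument. Schema: {"type":"object","properties":{"plan":{"type":"object","properties":{"rows":{"type":"array","items":{"type":"array","items":{"type":"number"},"minItems":6,"maxItems":6},"minItems":1,"maxItems":12}},"additionalProperties":false,"required":["rows"]},"aperture":{"type":"number"},"force":{"type":"number"},"only":{"type":"string"},"quiet":{"type":"boolean"},"lines":{"type":"string"}},"required":["plan"],"additionalProperties":false}. plan is an object whose key "rows" holds a list of rows, 1 to 12 of them, each of 6 numbers: dx, dy, dz in parts of the range, where 1.0 means 800 mm, then a rotation vector rx, ry, rz in fractions of the full range, 1 being pi/2 rad; each row is the pose to reach, as a shift and turn from the pose commanded when the call began, along the tool's axes at that moment; what a row does not reach only later rows make up. A row lasts 1/12 s, in which the tool goes at most 41.7 mm and 0.125 rad, less where a joint would pass 70% of its speed; a pose out of reach is approached as far as the arm can. aperture is the finger opening in mm, set as the call begins (left out keeps the last). The fingers move at their own pace and stop on an object; force is the grip in N (left out, the last holds). Time passes only in rows, so rows that do not move let the fingers close. The tool returns the time, the measured TCP pose, the force, the opening and the grip force at its end. only (a regular expression) keeps the lines of the reply that match it, lines (a string "A,B") keeps lines A to B, and quiet returns only ok. A shift or turn number past 1, either way, is cut back to 1. Input that does not fit is refused with a message, and nothing moves.
- bot.observe(): the state, without advancing time (a new reading comes with each control period).
- bot.camera(name): name is "scene" or "top"; returns a dict with "pixels" (420x560x3 uint8, red, green, blue), "z_map" (420x560 float32, mm along the optical axis (not along the pixel's ray), 0 where there is no reading), "K" (3x3 intrinsics, pixels), "position" and "attitude" of the camera in the world. Camera axes: x right, y up, looking along -z (the intrinsics and any distortion apply to the point x, -y, -z); pixel columns grow to the right and rows downward; lengths in mm; the calibration is good to about 2 mm. A picture is of the moment at which its call begins.
- bot.close_job(): hands the job in; it is judged then, once.
The state is a dict: "time": time; "qpos": joint angles; "joint_vel": joint speeds; "tau": joint torques, N m; "eef_pos": TCP position; "tool_rot": TCP orientation; "ft_force": force on the tool from outside, world axes, zero at the start; "wrist_torque": the same for the moment, N m; "width": finger opening in mm; "grasp_force": force on a finger pad.
Only numpy, scipy, OpenCV 4.12 (cv2) and the standard library are available. Lean on these libraries where they do the work, as an engineer would, in place of code of your own. Each camera call takes 0.05 s, during which the arm holds its last target. There are 200 camera calls.

## Working session

There is one attempt and no reset: what is moved stays moved. The work goes in short steps, Python scripts to look and compute and a tool call to move; the robot and the scene stay as the last step left them, time stands still between calls to the robot, and variables do not carry over. Pictures are saved under pics/ and viewed, at most 10 in all, crops included, and the job is handed in when it is done.

```bash
ls; mkdir -p pics
```

Create h.py:
```python
import numpy as np,cv2
from plant import bot
from scipy.spatial.transform import Rotation as R
def shot(n,name):
    c=bot.camera(n); np.savez('pics/'+name+'.npz',**{k:np.asarray(v) for k,v in c.items()})
    cv2.imwrite('pics/'+name+'.png',c['pixels'][:,:,::-1]); return c
def att(a):
    a=np.asarray(a,float)
    return a if a.shape==(3,3) else (R.from_rotvec(a).as_matrix() if a.size==3 else R.from_quat(a).as_matrix())
def pts(c):
    K=c['K'];z=c['z_map'].astype(float);v,u=np.mgrid[0:z.shape[0],0:z.shape[1]]
    x=(u-K[0,2])/K[0,0]*z;y=(v-K[1,2])/K[1,1]*z
    return np.stack([x,-y,-z],-1)@att(c['attitude']).T+np.asarray(c['position'])
```

Run:
```python
from h import *
for n in('top','scene'):
    c=shot(n,n+'1');print(n,c.keys(),c['K'],c['position'],c['attitude'])
print(bot.observe())
```

```text
pics
plant.py
top dict_keys(['pixels', 'z_map', 'K', 'position', 'attitude']) [[390.27383062   0.         282.11558071]
 [  0.         390.27383062 212.58673577]
 [  0.           0.           1.        ]] [482.36890525  75.46620288 835.27803586] [ 0.06920373 -0.07817767 -1.59275046]
scene dict_keys(['pixels', 'z_map', 'K', 'position', 'attitude']) [[435.65598202   0.         284.97407538]
 [  0.         435.65598202 204.61535394]
 [  0.           0.           1.        ]] [1123.64265683  136.09434342  682.95809882] [0.57610429 0.65828354 1.56413155]
{'time': 0.1, 'qpos': array([-1.37617625,  0.41186821, -0.0127131 ,  1.59696286,  0.00562576,
        1.13433196, -0.08218931]), 'joint_vel': array([-0.00102407, -0.00061972,  0.00133464, -0.0010824 , -0.00046853,
       -0.00092205,  0.00036368]), 'tau': array([ 2.71307887e-03, -6.01830053e+01,  6.84055947e-01, -3.00081110e+01,
        1.39093737e-02,  6.46618777e-03,  1.10036370e-05]), 'eef_pos': array([162.30840556, 603.10921977, 249.2060367 ]), 'tool_rot': array([-4.11567456e-01, -3.11444554e+00,  2.40810318e-03]), 'ft_force': array([-0.58217207,  0.39091933,  0.31677291]), 'wrist_torque': array([ 0.0303628 , -0.02644001,  0.02296477]), 'grasp_force': 0.0, 'width': 85.05215027466805}
```

View pics/top1.png

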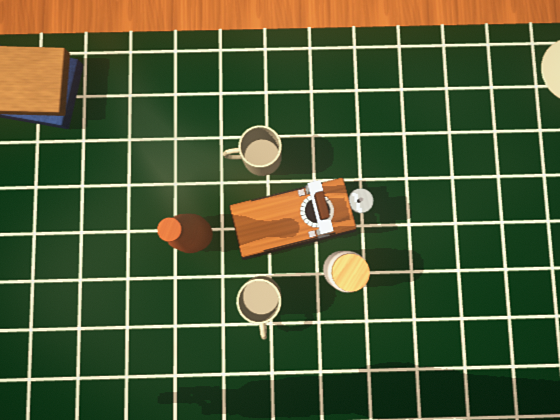

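View pics/scene1.png

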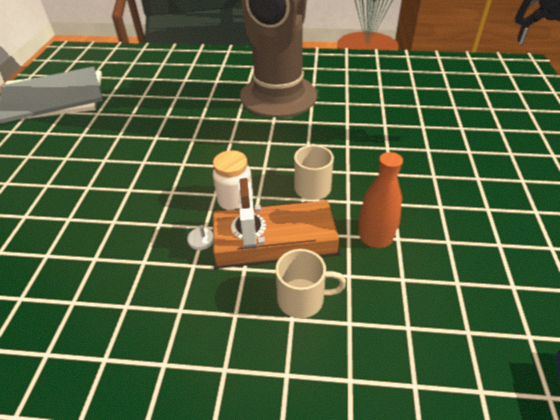

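The top view shows the case at about (293,217), wheel at (361,201), guard tab at (320,205), jar at (347,271), mugs at (261,150) and (259,300), and vase at (185,232). Next I fit the case pose from depth.

Run:
```python
from h import *
for n in('top1','scene1'):
    c=dict(np.load(f'pics/{n}.npz'));P=pts(c);z=P[...,2]
    px=c['pixels'].astype(int)
    t=(c['z_map']>0)
    print(n,'table z',np.median(z[t&(abs(z)<15)]))
    near=t&(P[...,0]>350)&(P[...,0]<600)&(P[...,1]>-120)&(P[...,1]<200)
    m=(near&(z>38)&(z<52)&(px[...,0]>px[...,2]+50)).astype('uint8')
    k,l,s,_=cv2.connectedComponentsWithStats(m);i=1+np.argmax(s[1:,4]);m=l==i
    q=P[m][:,:2].astype('float32');print('case rect',cv2.minAreaRect(q),len(q),np.median(z[m]))
    for lo,hi,nm in((110,125,'bar'),(128,175,'tab')):
        mm=near&(z>lo)&(z<hi)&(np.hypot(P[...,0]-480,P[...,1]-20)<70)
        q=P[mm];print(nm,len(q),q.mean(0) if len(q) else '',cv2.minAreaRect(q[:,:2].astype('float32')) if len(q)>3 else '')
    if n=='top1':
        for (u,v) in((361,201),(320,205),(317,187),(325,228),(347,271),(261,150),(259,300),(169,230)):print(u,v,P[v,u].round(1))
c=cv2.imread('pics/top1.png')[170:265,220:385];cv2.imwrite('pics/crop1.png',cv2.resize(c,None,fx=4.8,fy=4.8,interpolation=cv2.INTER_CUBIC))
```

```text
top1 table z 0.6861708105307116
case rect ((540.114990234375, 85.37738037109375), (109.98412322998047, 163.90072631835938), 12.653980255126953) 3682 45.531310203851035
bar 364 [492.80573596 -17.76703156 116.55352612] ((491.23040771484375, -23.267139434814453), (127.38433074951172, 37.228519439697266), 14.131070137023926)
tab 71 [540.17789784  -2.12356364 150.718732  ] ((541.7470703125, -3.7915782928466797), (14.414828300476074, 15.084521293640137), 11.121013641357422)
361 201 [574.9 -88.7  58.2]
320 205 [558.1   3.9 153.9]
317 187 [595.5   4.9 119.9]
325 228 [519.2  -7.5 119.6]
347 271 [439.6 -46.4 110.4]
261 150 [697.8 112.4   4.1]
259 300 [377.8 122.4   6.2]
169 230 [517.7 255.7 200.1]
scene1 table z 0.48700324576907406
case rect ((541.8404541015625, 89.29327392578125), (111.75739288330078, 155.60304260253906), 13.255592346191406) 2969 45.328913792329445
bar 114 [479.09535455 -23.19547209 114.15128756] ((492.8008117675781, -23.478668212890625), (124.2928237915039, 35.16351318359375), 15.199967384338379)
tab 25 [542.1161984   -3.05887319 153.88481207] ((543.37939453125, -3.8167686462402344), (11.435964584350586, 14.278176307678223), 11.370113372802734)
```

View pics/crop1.png

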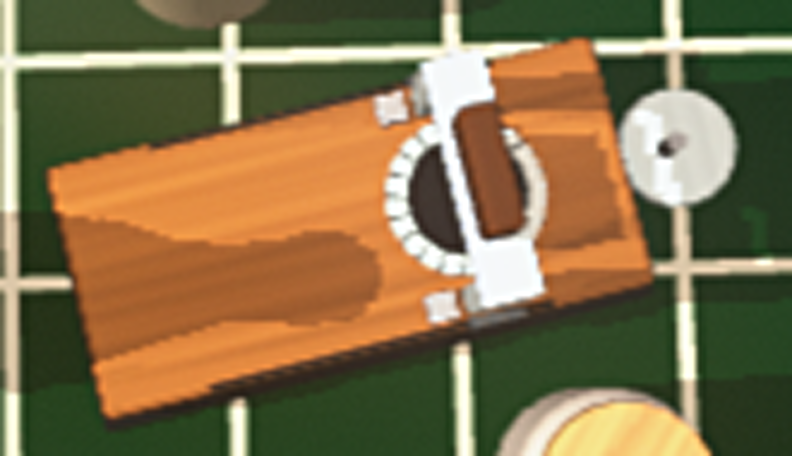

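The enlarged crop shows the case-top corners at (50,170), (108,425), (652,285) and (585,38), the tab top centred at (490,170), and bumps on the left of the guard legs at (391,107) and (442,307).

Add to h.py:
```python
def ray(c,uv,z):
    K=c['K'];A=att(c['attitude']);o=np.asarray(c['position'])
    d=np.array([[ (u-K[0,2])/K[0,0],-(v-K[1,2])/K[1,1],-1] for u,v in uv])@A.T
    return o+d*((z-o[2])/d[:,2])[:,None]
```

Run:
```python
from h import *
c=dict(np.load('pics/top1.npz'))
f=lambda l:[(220+x/4.8-.4,170+y/4.8-.4) for x,y in l]
q=ray(c,f([(50,170),(108,425),(652,285),(585,38)]),45);print(q.round(1))
m=q[:,:2].mean(0)
for a,b in((0,3),(1,2)):
    d=q[a]-q[b];print('len y',np.linalg.norm(d),'yaw',np.arctan2(-d[0],d[1]))
for a,b in((0,1),(3,2)):
    d=q[a]-q[b];print('len x',np.linalg.norm(d),'yaw',np.arctan2(d[1],d[0]))
print('c',m)
t=ray(c,f([(490,170)]),154);b=ray(c,f([(391,107),(442,307)]),55);print('tab',t,'bumps',b.mean(0),b[0]-b[1])
for y in(.22,.235,.25):
    Y=np.array([-np.sin(y),np.cos(y)]);print(y,'axis from case',m-50*Y,'bumps',m-28*Y)
# depth edges
P=pts(c);z=P[...,2];s=(abs(z-153.5)<6)&(abs(P[...,0]-555)<60)&(abs(P[...,1])<40)
r=P[s];print('tabtop',len(r),r.mean(0),cv2.minAreaRect(r[:,:2].astype('float32')))
```

```text
[[574.4 175.8  45. ]
 [466.3 152.7  45. ]
 [519.7 -77.7  45. ]
 [625.9 -53.4  45. ]]
len y 234.93256709801338 yaw 0.22126133054545125
len y 236.53673469063736 yaw 0.22747714990966536
len x 110.49154434252695 yaw 0.21059049211761932
len x 109.01580490318854 yaw 0.22511934126204156
c [546.56535546  49.33042977]
tab [[557.98632624   1.00263445 154.        ]] bumps [554.31718649  21.50538559  55.        ] [84.51699666 18.88407174  0.        ]
0.22 axis from case [5.57476837e+02 5.35557299e-01] bumps [552.67578491  22.00530118]
0.235 axis from case [558.20750473   0.7047127 ] bumps [553.08495905  22.10002821]
0.25 axis from case [558.93555342   0.88480868] bumps [553.49266632  22.20088196]
tabtop 258 [5.59139386e+02 3.00635000e-02 1.53963993e+02] ((559.354736328125, -0.3823986053466797), (49.72857666015625, 15.986602783203125), 12.853974342346191)
```

Add to h.py:
```python
YAW=.222; AX=np.array([558.2,0.6])
def cpt(x,y):  # counter coords relative to knob axis -> world xy
    c,s=np.cos(YAW),np.sin(YAW); return AX+np.array([c*x-s*y,s*x+c*y])
def go(x,y,z,ty):  # ty: world angle of tool y
    s=bot.observe();A=R.from_rotvec(s['tool_rot'])
    Yt=np.array([np.cos(ty),np.sin(ty),0]);Z=np.array([0,0,-1.]);B=np.stack([np.cross(Yt,Z),Yt,Z],1)
    d=A.inv().apply(np.array([x,y,z])-s['eef_pos']);r=(A.inv()*R.from_matrix(B)).as_rotvec()
    print('t',round(s['time'],2),'q',s['qpos'].round(2),'pos',s['eef_pos'].round(1),'F',np.round(s['ft_force'],1),'w',round(s['width'],1))
    print('row',d.round(1),r.round(4),'n',np.linalg.norm(d)/41.7,np.linalg.norm(r)/.125)
```

```bash
python3 -c "
from h import *
go(*AX,250,np.pi/2+YAW)"
```

```text
t 0.1 q [-1.38  0.41 -0.01  1.6   0.01  1.13 -0.08] pos [162.3 603.1 249.2] F [-0.6  0.4  0.3] w 85.1
row [-538.8 -479.     0. ] [-1.500e-03 -2.000e-04 -4.848e-01] n 17.288623592461505 3.878205142571455
```

The manual's scale: shifts go in shares of 800 mm and turns go in shares of pi/2 rad. Converting my numbers, -539 mm / 800 = -0.6738, -479 mm / 800 = -0.5988, -0.485 rad / 1.5708 = -0.3088.

>>> inch_along:
  plan: {"rows":[[-0.6738, -0.5988, 0, 0, 0, -0.3088], [-0.6738, -0.5988, 0, 0, 0, -0.3088], [-0.6738, -0.5988, 0, 0, 0, -0.3088], [-0.6738, -0.5988, 0, 0, 0, -0.3088], [-0.6738, -0.5988, 0, 0, 0, -0.3088], [-0.6738, -0.5988, 0, 0, 0, -0.3088], [-0.6738, -0.5988, 0, 0, 0, -0.3088], [-0.6738, -0.5988, 0, 0, 0, -0.3088], [-0.6738, -0.5988, 0, 0, 0, -0.3088], [-0.6738, -0.5988, 0, 0, 0, -0.3088], [-0.6738, -0.5988, 0, 0, 0, -0.3088], [-0.6738, -0.5988, 0, 0, 0, -0.3088]]}
  aperture: 50

```text
time: 1.1
eef_pos: [437.6, 183.7, 250.0]
tool_rot: [-0.348, 3.122, 0.0]
ft_force: [1.3, 0.5, 0.6]
width: 50.0
grasp_force: 0.0
```

```bash
python3 -c "
from h import *
go(*AX,250,np.pi/2+YAW)"
```

```text
t 1.1 q [-0.65  0.15  0.17  1.96 -0.03  1.04  1.33] pos [437.6 183.7 250. ] F [1.3 0.5 0.6] w 50.0
row [ -77.3 -205.2    0. ] [0.0002 0.0001 0.0003] n 5.257885777678822 0.002566264518095316
```

To row units: -205.2 mm / 800 = -0.2565, -77.3 mm / 800 = -0.0966.

>>> inch_along:
  plan: {"rows":[[-0.0966, -0.2565, 0, 0, 0, 0], [-0.0966, -0.2565, 0, 0, 0, 0], [-0.0966, -0.2565, 0, 0, 0, 0], [-0.0966, -0.2565, 0, 0, 0, 0], [-0.0966, -0.2565, 0, 0, 0, 0], [-0.0966, -0.2565, 0, 0, 0, 0], [-0.0966, -0.2565, 0.075, 0, 0, 0], [-0.0966, -0.2565, 0.075, 0, 0, 0], [-0.0966, -0.2565, 0.075, 0, 0, 0]]}

```text
time: 1.85
eef_pos: [554.8, 2.3, 185.6]
tool_rot: [0.346, -3.114, 0.0]
ft_force: [-0.5, 0.2, -0.2]
width: 50.5
grasp_force: 0.0
```

Run:
```python
from h import *
go(*AX,145,np.pi/2+YAW)
c=shot('scene','scene2')
x=c['pixels'][130:290,170:350,::-1];cv2.imwrite('pics/crop2.png',cv2.resize(x,None,fx=3.7,fy=3.7,interpolation=cv2.INTER_CUBIC))
```

```text
t 1.85 q [-0.33  0.37  0.3   1.85 -0.13  0.95  1.83] pos [554.8   2.3 185.6] F [-0.5  0.2 -0.2] w 50.5
row [-3.2 -2.5 40.6] [ 0.0007 -0.0079 -0.0004] n 0.977995116647761 0.0635165026547537
```

View pics/crop2.png

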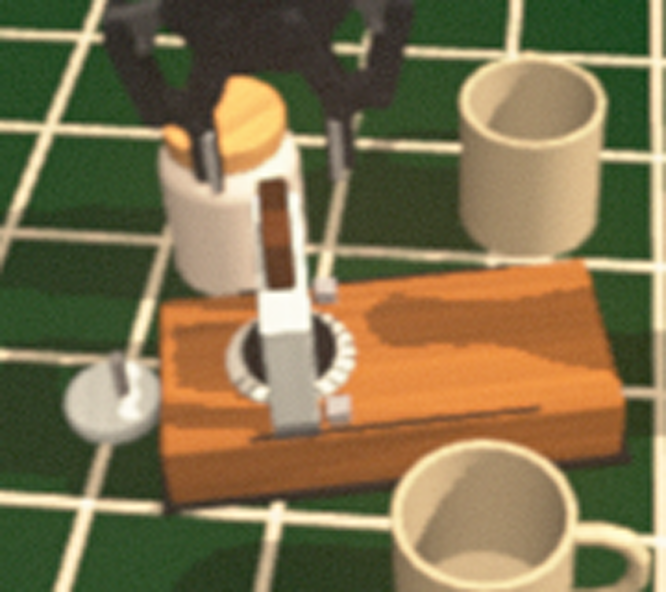

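The scene crop shows the fingers at (210,160) and (338,150), straddling the tab at (277,235) from above. The alignment looks right, so I go down.

To row units: 45 mm / 800 = 0.0563, 22 mm / 800 = 0.0275.

>>> inch_along:
  plan: {"rows":[[0, 0, 0.0275, 0, 0, 0], [0, 0, 0.0563, 0, 0, 0], [0, 0, 0.0563, 0, 0, 0], [0, 0, 0.0563, 0, 0, 0]]}

```text
time: 2.23
eef_pos: [557.7, 2.9, 145.8]
tool_rot: [0.349, -3.122, -0.0]
ft_force: [-0.1, -0.2, 0.5]
width: 50.1
grasp_force: 0.0
```

```bash
python3 -c "
from h import *
go(*AX,145,np.pi/2+YAW)"
```

```text
t 2.23 q [-0.31  0.42  0.29  1.89 -0.15  0.86  1.84] pos [557.7   2.9 145.8] F [-0.1 -0.2  0.5] w 50.1
row [-0.  -2.4  0.8] [ 0.0001 -0.0006  0.0006] n 0.06010492479287426 0.006982369873811819
```

To row units: -2.4 mm / 800 = -0.003, 1 mm / 800 = 0.0013.

>>> inch_along:
  plan: {"rows":[[0, -0.003, 0.0013, 0, 0, 0], [0, -0.003, 0.0013, 0, 0, 0], [0, -0.003, 0.0013, 0, 0, 0]]}

```text
time: 2.48
eef_pos: [559.0, 0.1, 145.5]
tool_rot: [-0.348, 3.12, 0.0]
ft_force: [-0.8, -0.5, 0.2]
width: 49.5
grasp_force: 0.0
```

>>> inch_along:
  plan: {"rows":[[0, 0, 0, 0, 0, 0], [0, 0, 0, 0, 0, 0], [0, 0, 0, 0, 0, 0], [0, 0, 0, 0, 0, 0], [0, 0, 0, 0, 0, 0], [0, 0, 0, 0, 0, 0]]}
  aperture: 0
  force: 40

```text
time: 2.98
eef_pos: [558.4, 0.3, 144.5]
tool_rot: [-0.348, 3.122, 0.0]
ft_force: [-1.1, -0.7, 5.1]
width: 15.3
grasp_force: 42.8
```

```bash
python3 -c "
from h import *
go(*cpt(0,0),160,np.pi/2+YAW)"
```

```text
t 2.98 q [-0.31  0.42  0.29  1.89 -0.16  0.85  1.85] pos [5.584e+02 3.000e-01 1.445e+02] F [-1.1 -0.7  5.1] w 15.3
row [  0.1   0.3 -15.5] [0.0001 0.0006 0.0001] n 0.3725362025563885 0.005277503631059583
```

Gripped. Lift 18 mm, then check that it has risen with the fingers.

To row units: -18 mm / 800 = -0.0225, -15 mm / 800 = -0.0188.

>>> inch_along:
  plan: {"rows":[[0, 0, -0.005, 0, 0, 0], [0, 0, -0.0125, 0, 0, 0], [0, 0, -0.0188, 0, 0, 0], [0, 0, -0.0225, 0, 0, 0], [0, 0, -0.0225, 0, 0, 0], [0, 0, -0.0225, 0, 0, 0]]}

```text
time: 3.48
eef_pos: [558.2, 0.3, 162.2]
tool_rot: [-0.348, 3.122, 0.0]
ft_force: [1.0, 0.5, -1.8]
width: 15.6
grasp_force: 41.9
```

>>> inch_along:
  plan: {"rows":[[0, 0.005, 0, 0, 0, 0], [0, 0.0125, 0, 0, 0, 0], [0, 0.0225, 0, 0, 0, 0], [0, 0.0325, 0, 0, 0, 0], [0, 0.0425, 0, 0, 0, 0], [0, 0.0425, 0, 0, 0, 0]]}

```text
time: 3.98
eef_pos: [550.2, 36.3, 161.8]
tool_rot: [0.353, -3.121, -0.002]
ft_force: [2.2, 0.5, -2.6]
width: 15.3
grasp_force: 41.8
```

```bash
python3 -c "
from h import *
go(*cpt(0,94),162,np.pi/2+YAW)
c=shot('top','top3')
x=c['pixels'][150:270,210:390,::-1];cv2.imwrite('pics/crop3.png',cv2.resize(x,None,fx=4,fy=4,interpolation=cv2.INTER_CUBIC))"
```

```text
t 3.98 q [-0.38  0.39  0.28  1.89 -0.14  0.89  1.77] pos [550.2  36.3 161.8] F [ 2.2  0.5 -2.6] w 15.3
row [-0.2 57.4 -0.1] [ 0.0014 -0.0003  0.003 ] n 1.3769682435395527 0.026346774851091652
```

To row units: 61 mm / 800 = 0.0763, 59 mm / 800 = 0.0738.

>>> inch_along:
  plan: {"rows":[[0, 0.0125, 0, 0, 0, 0], [0, 0.025, 0, 0, 0, 0], [0, 0.0375, 0, 0, 0, 0], [0, 0.05, 0, 0, 0, 0], [0, 0.0625, 0, 0, 0, 0], [0, 0.07, 0, 0, 0, 0], [0, 0.0738, 0, 0, 0, 0], [0, 0.0763, 0, 0, 0, 0], [0, 0.0763, 0, 0, 0, 0], [0, 0.0763, 0, 0, 0, 0]]}

```text
time: 4.87
eef_pos: [537.4, 92.8, 162.0]
tool_rot: [-0.348, 3.122, 0.0]
ft_force: [3.6, 0.2, -1.8]
width: 15.5
grasp_force: 41.8
```

```bash
python3 -c "
from h import *
go(*cpt(0,95),162,np.pi/2+YAW)"
```

```text
t 4.87 q [-0.47  0.38  0.27  1.9  -0.13  0.88  1.65] pos [537.4  92.8 162. ] F [ 3.6  0.2 -1.8] w 15.5
row [-0.   0.5  0. ] [ 0.0002  0.0003 -0.0002] n 0.011245801410509062 0.003248472233729764
```

To row units: 2 mm / 800 = 0.0025, 1 mm / 800 = 0.0013.

>>> inch_along:
  plan: {"rows":[[0, 0.0013, 0, 0, 0, 0], [0, 0.0025, 0, 0, 0, 0], [0, 0.0025, 0, 0, 0, 0], [0, 0.0025, 0, 0, 0, 0]]}

```text
time: 5.2
eef_pos: [537.3, 93.2, 162.0]
tool_rot: [-0.346, 3.122, -0.002]
ft_force: [5.1, -4.5, -2.8]
width: 15.6
grasp_force: 41.8
```

```bash
python3 -c "
from h import *
go(*cpt(0,95),162,np.pi/2+YAW)"
```

```text
t 5.2 q [-0.48  0.38  0.27  1.9  -0.13  0.88  1.65] pos [537.3  93.2 162. ] F [ 5.1 -4.5 -2.8] w 15.6
row [-0.   0.1  0. ] [-0.0016  0.0004 -0.0012] n 0.001954331651961144 0.016352740065587547
```

At the stop (-5 N reaction). Lower the guard and let go, then rise.

To row units: 18 mm / 800 = 0.0225, 16 mm / 800 = 0.02.

>>> inch_along:
  plan: {"rows":[[0, -0.0013, 0.0063, 0, 0, 0], [0, -0.0013, 0.0138, 0, 0, 0], [0, -0.0013, 0.02, 0, 0, 0], [0, -0.0013, 0.0225, 0, 0, 0], [0, -0.0013, 0.0225, 0, 0, 0], [0, -0.0013, 0.0225, 0, 0, 0]]}

```text
time: 5.7
eef_pos: [537.5, 93.1, 144.5]
tool_rot: [-0.347, 3.121, -0.001]
ft_force: [1.4, -4.3, 6.7]
width: 14.9
grasp_force: 43.2
```

>>> inch_along:
  plan: {"rows":[[0, 0, 0, 0, 0, 0], [0, 0, 0, 0, 0, 0], [0, 0, 0, 0, 0, 0], [0, 0, 0, 0, 0, 0]]}
  aperture: 50

```text
time: 6.03
eef_pos: [536.3, 94.3, 143.5]
tool_rot: [0.349, -3.121, -0.0]
ft_force: [0.1, 0.8, -0.2]
width: 50.0
grasp_force: 0.0
```

>>> inch_along:
  plan: {"rows":[[0, 0, -0.025, 0, 0, 0], [0, 0, -0.0625, 0, 0, 0], [0, 0, -0.1, 0, 0, 0], [0, 0.075, -0.1375, 0, 0, 0], [0, 0.125, -0.15, 0, 0, 0], [0, 0.125, -0.15, 0, 0, 0], [0, 0.125, -0.15, 0, 0, 0], [0, 0.125, -0.15, 0, 0, 0]]}

```text
time: 6.7
eef_pos: [514.2, 193.3, 264.0]
tool_rot: [0.354, -3.121, -0.001]
ft_force: [-0.3, -0.9, -0.5]
width: 50.1
grasp_force: 0.0
```

```bash
python3 -c "
from h import *
go(*cpt(0,0),162,np.pi/2+YAW)
c=shot('top','top4')
x=c['pixels'][150:270,210:390,::-1];cv2.imwrite('pics/crop4.png',cv2.resize(x,None,fx=4,fy=4,interpolation=cv2.INTER_CUBIC))"
```

```text
t 6.7 q [-0.65  0.27  0.25  1.78 -0.07  1.1   1.42] pos [514.2 193.3 264. ] F [-0.3 -0.9 -0.5] w 50.1
row [   0.4 -197.7  101.9] [ 0.0005 -0.      0.0041] n 5.333852050740045 0.03328146545262707
```

View pics/crop4.png

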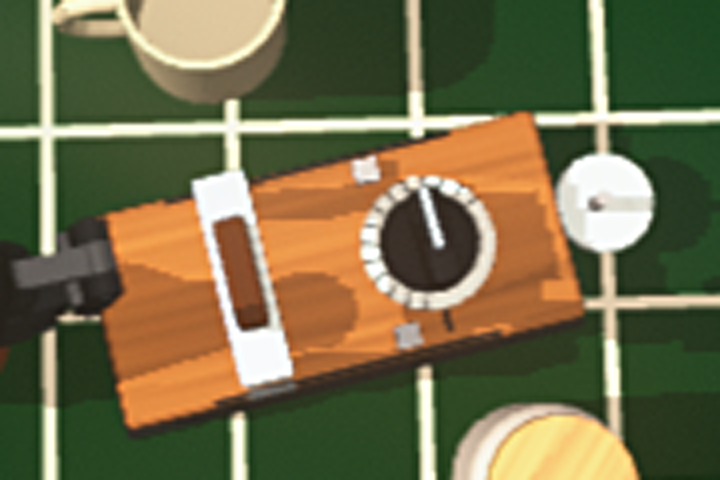

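The picture shows the guard fully aside with its tab at (242,273), and the knob exposed. The pointer line runs from (440,247) to (425,188), towards counter +x, so the joint is near π.

Run:
```python
from h import *
c=dict(np.load('pics/top4.npz'))
f=lambda l:[(210+x/4-.4,150+y/4-.4) for x,y in l]
a,b=ray(c,f([(440,247),(425,188)]),89);d=b-a;g=np.arctan2(d[1],d[0])
print('center',a,b,'pointer dir',g,'joint',YAW+np.pi-g)
m=ray(c,f([(428,242)]),49);print('dial centre',m)
go(*AX,200,np.pi/2+g)
```

```text
center [553.05000977  -1.69350396  89.        ] [581.78607993   4.61419983  89.        ] pointer dir 0.21607786597332113 joint 3.1475147876164717
dial centre [[5.59520937e+02 1.66268966e-01 4.90000000e+01]]
t 6.75 q [-0.64  0.27  0.25  1.78 -0.07  1.1   1.42] pos [514.6 191.4 263.6] F [ 0.6 -1.7 -0. ] w 50.0
row [  -0.3 -195.7   63.7] [-0.0004 -0.0007  0.0073] n 4.936261832879883 0.05913539556007073
```

To row units: -198 mm / 800 = -0.2475, -180 mm / 800 = -0.225, 1.5 rad / 1.5708 = 0.9549.

>>> inch_along:
  plan: {"rows":[[0, -0.0375, 0, 0, 0, 0.0764], [0, -0.0875, 0, 0, 0, 0.1592], [0, -0.1375, 0, 0, 0, 0.2355], [0, -0.1875, 0.0125, 0, 0, 0.3183], [0, -0.225, 0.025, 0, 0, 0.3947], [0, -0.2475, 0.05, 0, 0, 0.4775], [0, -0.2475, 0.075, 0, 0, 0.5539], [0, -0.2475, 0.075, 0, 0, 0.6366], [0, -0.2475, 0.075, 0, 0, 0.713], [0, -0.2475, 0.075, 0, 0, 0.7958], [0, -0.2475, 0.075, 0, 0, 0.8722], [0, -0.2475, 0.075, 0, 0, 0.9549]]}
  aperture: 60

```text
time: 7.75
eef_pos: [557.9, -3.8, 203.3]
tool_rot: [-1.878, -2.518, 0.002]
ft_force: [0.1, 0.5, 0.7]
width: 60.1
grasp_force: 0.0
```

To row units: 1.5 rad / 1.5708 = 0.9549.

>>> inch_along:
  plan: {"rows":[[0, 0, 0, 0, 0, 0.0764], [0, 0, 0, 0, 0, 0.1592], [0, 0, 0, 0, 0, 0.2355], [0, 0, 0, 0, 0, 0.3183], [0, 0, 0, 0, 0, 0.3947], [0, 0, 0, 0, 0, 0.4775], [0, 0, 0, 0, 0, 0.5539], [0, 0, 0, 0, 0, 0.6366], [0, 0, 0, 0, 0, 0.713], [0, 0, 0, 0, 0, 0.7958], [0, 0, 0, 0, 0, 0.8722], [0, 0, 0, 0, 0, 0.9549]]}
  aperture: 60

```text
time: 8.75
eef_pos: [558.0, -3.6, 203.6]
tool_rot: [3.089, 0.57, -0.001]
ft_force: [0.5, -0.3, 0.4]
width: 60.1
grasp_force: 0.0
```

>>> inch_along:
  plan: {"rows":[[0, 0, 0, 0, 0, 0.0764], [0, 0, 0, 0, 0, 0.0891], [0, 0, 0, 0, 0, 0.0891], [0, 0, 0, 0, 0, 0.0891]]}

```text
time: 9.08
eef_pos: [558.3, -2.6, 203.7]
tool_rot: [3.119, 0.37, -0.001]
ft_force: [-0.4, 0.0, 0.5]
width: 59.6
grasp_force: 0.0
```

```bash
python3 -c "
from h import *
go(*AX,79,.22-np.pi/2)"
```

```text
t 9.08 q [-0.83  0.52  1.04  1.86 -0.51  1.06 -0.92] pos [558.3  -2.6 203.7] F [-0.4  0.   0.5] w 59.6
row [  0.7  -3.1 124.7] [0.0005 0.0007 0.0161] n 2.99150132093852 0.1293619985173264
```

To row units: 124 mm / 800 = 0.155, 120 mm / 800 = 0.15, 0.016 rad / 1.5708 = 0.0102.

>>> inch_along:
  plan: {"rows":[[0.0009, -0.0038, 0.0313, 0, 0, 0.0102], [0.0009, -0.0038, 0.0625, 0, 0, 0.0102], [0.0009, -0.0038, 0.0938, 0, 0, 0.0102], [0.0009, -0.0038, 0.1188, 0, 0, 0.0102], [0.0009, -0.0038, 0.1375, 0, 0, 0.0102], [0.0009, -0.0038, 0.15, 0, 0, 0.0102], [0.0009, -0.0038, 0.155, 0, 0, 0.0102], [0.0009, -0.0038, 0.155, 0, 0, 0.0102], [0.0009, -0.0038, 0.155, 0, 0, 0.0102]]}

```text
time: 9.83
eef_pos: [559.0, 1.0, 80.6]
tool_rot: [3.123, 0.342, 0.001]
ft_force: [0.8, 0.2, 1.0]
width: 59.8
grasp_force: 0.0
```

```bash
python3 -c "
from h import *
go(558.8,.3,79,.22-np.pi/2)
c=shot('scene','scene5')"
```

```text
t 9.83 q [-0.71  0.67  0.88  1.96 -0.69  0.85 -0.81] pos [559.    1.   80.6] F [0.8 0.2 1. ] w 59.8
row [-0.4  0.7  1.6] [ 0.0002 -0.0008 -0.0018] n 0.04300493186728755 0.015948238273274996
```

View pics/scene5.png

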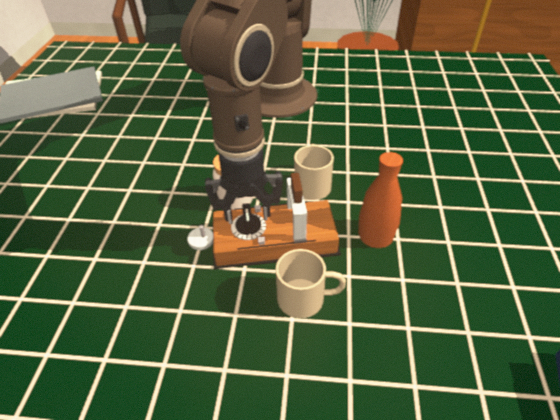

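The scene view shows the fingers straddling the knob bar at (248,215), with the guard aside at (298,205) and the jar and mugs untouched. Next I close, then turn.

To row units: 1 mm / 800 = 0.0013.

>>> inch_along:
  plan: {"rows":[[0, 0, 0.0013, 0, 0, 0], [0, 0, 0.0013, 0, 0, 0], [0, 0, 0.0013, 0, 0, 0], [0, 0, 0.0013, 0, 0, 0], [0, 0, 0.0013, 0, 0, 0], [0, 0, 0.0013, 0, 0, 0], [0, 0, 0.0013, 0, 0, 0]]}
  aperture: 0
  force: 40

```text
time: 10.47
eef_pos: [558.9, 0.4, 79.6]
tool_rot: [3.122, 0.34, 0.001]
ft_force: [-2.1, -4.4, 5.8]
width: 15.3
grasp_force: 43.4
```

```bash
python3 -c "
from h import *
go(558.8,.3,79,.22-np.pi/2)"
```

```text
t 10.47 q [-0.71  0.67  0.88  1.96 -0.69  0.84 -0.81] pos [5.589e+02 4.000e-01 7.960e+01] F [-2.1 -4.4  5.8] w 15.3
row [-0.1  0.   0.6] [ 0.0011 -0.0008 -0.003 ] n 0.01411944496678269 0.02637006284925591
```

>>> inch_along:
  plan: {"rows":[[0, 0, 0, 0, 0, -0.0637], [0, 0, 0, 0, 0, -0.1273], [0, 0, 0, 0, 0, -0.191], [0, 0, 0, 0, 0, -0.191], [0, 0, 0, 0, 0, -0.191]]}

```text
time: 10.88
eef_pos: [559.0, 0.1, 79.6]
tool_rot: [3.037, 0.799, 0.002]
ft_force: [-0.3, -4.5, 5.5]
width: 15.2
grasp_force: 43.3
```

```bash
python3 -c "
from h import *
s=bot.observe();print(s['wrist_torque'])
go(558.8,.3,79,.22-np.pi/2+.3)"
```

```text
[-0.98058162  0.12314703  0.07553574]
t 10.88 q [-0.66  0.64  0.8   1.95 -0.62  0.81 -0.57] pos [5.59e+02 1.00e-01 7.96e+01] F [-0.3 -4.5  5.5] w 15.2
row [-0.  -0.3  0.6] [ 0.0013 -0.0007 -0.0053] n 0.015610729169865539 0.04377268429343729
```

Turning smoothly. Total needed is about 3.147, with 0.3 done.

To row units: -1.3 rad / 1.5708 = -0.8276.

>>> inch_along:
  plan: {"rows":[[0, 0, 0, 0, 0, -0.07], [0, 0, 0, 0, 0, -0.1401], [0, 0, 0, 0, 0, -0.2101], [0, 0, 0, 0, 0, -0.2801], [0, 0, 0, 0, 0, -0.3501], [0, 0, 0, 0, 0, -0.4202], [0, 0, 0, 0, 0, -0.4902], [0, 0, 0, 0, 0, -0.5602], [0, 0, 0, 0, 0, -0.6303], [0, 0, 0, 0, 0, -0.7003], [0, 0, 0, 0, 0, -0.7639], [0, 0, 0, 0, 0, -0.8276]]}

```text
time: 11.88
eef_pos: [560.0, -0.5, 79.6]
tool_rot: [1.928, 2.476, 0.001]
ft_force: [3.5, -6.5, 1.1]
width: 15.1
grasp_force: 42.9
```

>>> inch_along:
  plan: {"rows":[[0, 0, 0, 0, 0, -0.07], [0, 0, 0, 0, 0, -0.1401], [0, 0, 0, 0, 0, -0.2101], [0, 0, 0, 0, 0, -0.2801], [0, 0, 0, 0, 0, -0.3501], [0, 0, 0, 0, 0, -0.4202], [0, 0, 0, 0, 0, -0.4902], [0, 0, 0, 0, 0, -0.5602], [0, 0, 0, 0, 0, -0.6303], [0, 0, 0, 0, 0, -0.7003], [0, 0, 0, 0, 0, -0.7639], [0, 0, 0, 0, 0, -0.8276]]}

```text
time: 12.88
eef_pos: [560.9, 0.4, 79.6]
tool_rot: [0.036, 3.137, -0.001]
ft_force: [6.4, -3.6, -0.3]
width: 15.5
grasp_force: 42.5
```

```bash
python3 -c "
from h import *
s=bot.observe();print(s['wrist_torque'])
go(558.8,.3,79,.222+np.pi/2)"
```

```text
[-0.96334108 -1.2703973  -0.0726763 ]
t 12.88 q [-0.17  0.51  0.11  1.92 -0.08  0.72  1.53] pos [5.609e+02 4.000e-01 7.960e+01] F [ 6.4 -3.6 -0.3] w 15.5
row [ 2.1 -0.1  0.6] [-0.0012  0.0043 -0.2447] n 0.05232961326929106 1.9579303177319036
```

To row units: -0.22 rad / 1.5708 = -0.1401.

>>> inch_along:
  plan: {"rows":[[0, 0, 0, 0, 0, -0.0509], [0, 0, 0, 0, 0, -0.0955], [0, 0, 0, 0, 0, -0.1273], [0, 0, 0, 0, 0, -0.1401], [0, 0, 0, 0, 0, -0.1401], [0, 0, 0, 0, 0, -0.1401]]}

```text
time: 13.38
eef_pos: [560.9, 0.6, 79.6]
tool_rot: [-0.302, 3.123, -0.001]
ft_force: [6.2, -3.9, -0.2]
width: 15.2
grasp_force: 42.6
```

```bash
python3 -c "
from h import *
s=bot.observe();print(s['wrist_torque'])
go(558.8,.3,79,.222+np.pi/2)"
```

```text
[-0.95279409 -1.30785727  0.04915049]
t 13.38 q [-0.13  0.51  0.05  1.92 -0.04  0.72  1.71] pos [560.9   0.6  79.6] F [ 6.2 -3.9 -0.2] w 15.2
row [2.1 0.1 0.6] [-0.0013  0.004  -0.0291] n 0.05210303886200069 0.23496404613297875
```

>>> inch_along:
  plan: {"rows":[[0, 0, 0, 0, 0, -0.0127], [0, 0, 0, 0, 0, -0.0255], [0, 0, 0, 0, 0, -0.0318], [0, 0, 0, 0, 0, -0.0318], [0, 0, 0, 0, 0, -0.0318]]}

```text
time: 13.8
eef_pos: [560.9, 0.6, 79.6]
tool_rot: [-0.376, 3.115, -0.001]
ft_force: [6.0, -2.1, -0.2]
width: 15.4
grasp_force: 45.3
```

```bash
python3 -c "
from h import *
s=bot.observe();print(s['wrist_torque'])
go(558.8,.3,79,.222+np.pi/2)"
```

```text
[-0.7578394 -1.2530252 -0.9391312]
t 13.8 q [-0.12  0.5   0.04  1.92 -0.03  0.72  1.75] pos [560.9   0.6  79.6] F [ 6.  -2.1 -0.2] w 15.4
row [2.1 0.2 0.6] [-0.0009  0.0043  0.0183] n 0.053831138499737086 0.1502519905722596
```

Torque rose to 0.94 N m, so it is at the zero stop. Release, rise and check.

>>> inch_along:
  plan: {"rows":[[0, 0, 0, 0, 0, 0], [0, 0, 0, 0, 0, 0], [0, 0, 0, 0, 0, 0], [0, 0, 0, 0, 0, 0]]}
  aperture: 55

```text
time: 14.13
eef_pos: [558.1, 1.9, 78.7]
tool_rot: [0.386, -3.117, -0.001]
ft_force: [0.6, 0.8, 0.3]
width: 54.9
grasp_force: 0.0
```

>>> inch_along:
  plan: {"rows":[[0, 0, -0.0188, 0, 0, 0], [0, 0, -0.0625, 0, 0, 0], [0, 0, -0.1125, 0, 0, 0], [0, 0, -0.1625, 0, 0, 0], [0, 0.05, -0.1875, 0, 0, 0], [0, 0.1, -0.2, 0, 0, 0], [0, 0.15, -0.2063, 0, 0, 0], [0, 0.2, -0.2063, 0, 0, 0], [0, 0.2375, -0.2063, 0, 0, 0], [0, 0.2375, -0.2063, 0, 0, 0], [0, 0.2375, -0.2063, 0, 0, 0]]}

```text
time: 15.05
eef_pos: [511.2, 187.9, 243.8]
tool_rot: [0.393, -3.116, -0.001]
ft_force: [1.1, -1.3, -0.5]
width: 55.1
grasp_force: 0.0
```

```bash
python3 -c "
from h import *
go(*cpt(0,95),185,np.pi/2+YAW)
c=shot('top','top6')
x=c['pixels'][150:270,210:390,::-1];cv2.imwrite('pics/crop6.png',cv2.resize(x,None,fx=4,fy=4,interpolation=cv2.INTER_CUBIC))"
```

```text
t 15.05 q [-0.41  0.28 -0.04  1.8   0.01  1.06  1.37] pos [511.2 187.9 243.8] F [ 1.1 -1.3 -0.5] w 55.1
row [ -1.9 -98.2  58.8] [ 0.0005 -0.0007  0.0287] n 2.74490226960405 0.2294424647164529
```

View pics/crop6.png

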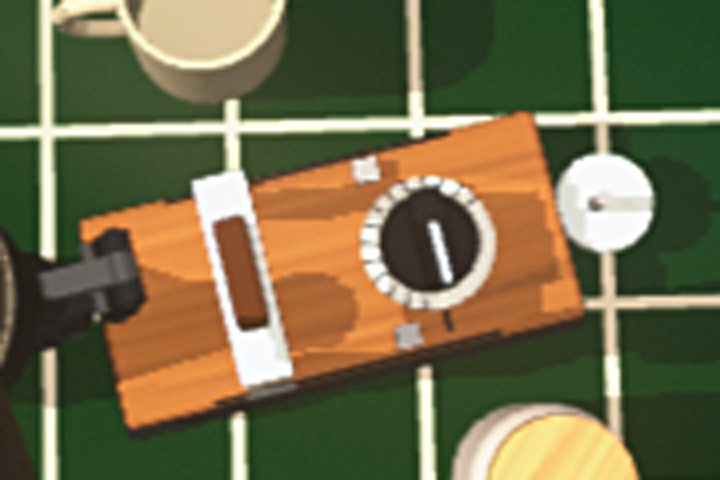

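The picture shows the pointer from (432,222) to (447,282), aimed at the zero tick at (448,320), so the knob is at zero. Next I return the guard.

To row units: -97 mm / 800 = -0.1213, -80 mm / 800 = -0.1, 0.028 rad / 1.5708 = 0.0178.

>>> inch_along:
  plan: {"rows":[[-0.0025, -0.05, 0.025, 0, 0, 0.0178], [-0.0025, -0.1, 0.05, 0, 0, 0.0178], [-0.0025, -0.1213, 0.0725, 0, 0, 0.0178], [-0.0025, -0.1213, 0.0725, 0, 0, 0.0178], [-0.0025, -0.1213, 0.0725, 0, 0, 0.0178], [-0.0025, -0.1213, 0.0725, 0, 0, 0.0178]]}
  aperture: 50

```text
time: 15.6
eef_pos: [538.0, 91.4, 186.1]
tool_rot: [0.339, -3.123, -0.0]
ft_force: [1.7, 0.5, 0.2]
width: 50.2
grasp_force: 0.0
```

```bash
python3 -c "
from h import *
go(537.4,93,145,np.pi/2+YAW)"
```

```text
t 15.6 q [-0.26  0.34  0.01  1.86 -0.    0.94  1.53] pos [538.   91.4 186.1] F [1.7 0.5 0.2] w 50.2
row [ 0.2  1.7 41.1] [ 0.0002 -0.0002 -0.0057] n 0.9866939856804965 0.045693791190732726
```

To row units: 41 mm / 800 = 0.0513, 30 mm / 800 = 0.0375, -0.006 rad / 1.5708 = -0.0038.

>>> inch_along:
  plan: {"rows":[[0, 0.0021, 0.0188, 0, 0, -0.0038], [0, 0.0021, 0.0375, 0, 0, -0.0038], [0, 0.0021, 0.0513, 0, 0, -0.0038], [0, 0.0021, 0.0513, 0, 0, -0.0038], [0, 0.0021, 0.0513, 0, 0, -0.0038]]}

```text
time: 16.02
eef_pos: [537.3, 94.3, 145.1]
tool_rot: [0.353, -3.121, -0.0]
ft_force: [0.1, -0.5, 0.1]
width: 50.2
grasp_force: 0.0
```

>>> inch_along:
  plan: {"rows":[[0, 0, 0, 0, 0, 0], [0, 0, 0, 0, 0, 0], [0, 0, 0, 0, 0, 0], [0, 0, 0, 0, 0, 0], [0, 0, 0, 0, 0, 0], [0, 0, 0, 0, 0, 0]]}
  aperture: 0
  force: 40

```text
time: 16.52
eef_pos: [538.2, 93.2, 146.0]
tool_rot: [-0.35, 3.12, -0.0]
ft_force: [-1.0, -3.1, 7.3]
width: 15.4
grasp_force: 43.5
```

>>> inch_along:
  plan: {"rows":[[0, 0, -0.005, 0, 0, 0], [0, 0, -0.0125, 0, 0, 0], [0, 0, -0.0188, 0, 0, 0], [0, 0, -0.0225, 0, 0, 0], [0, 0, -0.0225, 0, 0, 0], [0, 0, -0.0225, 0, 0, 0]]}

```text
time: 17.02
eef_pos: [537.9, 93.4, 163.3]
tool_rot: [-0.351, 3.121, -0.0]
ft_force: [3.9, -4.1, -2.0]
width: 15.3
grasp_force: 42.4
```

```bash
python3 -c "
from h import *
go(558.3,.3,162,np.pi/2+YAW)"
```

```text
t 17.02 q [-0.27  0.37  0.01  1.89 -0.    0.88  1.54] pos [537.9  93.4 163.3] F [ 3.9 -4.1 -2. ] w 15.3
row [  0.8 -95.3   1.4] [-0.0004  0.001   0.0019] n 2.285692788602603 0.017924571630716857
```

To row units: -97 mm / 800 = -0.1213, -95 mm / 800 = -0.1188.

>>> inch_along:
  plan: {"rows":[[0, -0.0063, 0, 0, 0, 0], [0, -0.0163, 0, 0, 0, 0], [0, -0.0288, 0, 0, 0, 0], [0, -0.0413, 0, 0, 0, 0], [0, -0.0538, 0, 0, 0, 0], [0, -0.0663, 0, 0, 0, 0], [0, -0.0788, 0, 0, 0, 0], [0, -0.0913, 0, 0, 0, 0], [0, -0.1025, 0, 0, 0, 0], [0, -0.1125, 0, 0, 0, 0], [0, -0.1188, 0, 0, 0, 0], [0, -0.1213, 0, 0, 0, 0]]}

```text
time: 18.02
eef_pos: [558.9, -0.3, 162.9]
tool_rot: [0.351, -3.121, -0.003]
ft_force: [2.0, 7.7, -1.1]
width: 15.1
grasp_force: 42.5
```

>>> inch_along:
  plan: {"rows":[[0, 0, 0, 0, 0, 0], [0, 0, 0, 0, 0, 0], [0, 0, 0, 0, 0, 0]]}

```text
time: 18.27
eef_pos: [558.8, -0.1, 162.9]
tool_rot: [0.352, -3.121, -0.001]
ft_force: [1.5, 4.5, -2.1]
width: 15.4
grasp_force: 42.4
```

```bash
python3 -c "
from h import *
go(558.3,.3,145,np.pi/2+YAW)"
```

```text
t 18.27 q [-0.11  0.39  0.04  1.86 -0.02  0.9   1.73] pos [ 5.588e+02 -1.000e-01  1.629e+02] F [ 1.5  4.5 -2.1] w 15.4
row [ 0.4  0.5 17.9] [ 0.0009 -0.0004  0.0029] n 0.4286212400943422 0.02449171184723832
```

At the slide-0 stop. Lower, release and retreat.

To row units: 17.5 mm / 800 = 0.0219, 17 mm / 800 = 0.0213.

>>> inch_along:
  plan: {"rows":[[0, 0, 0.0063, 0, 0, 0], [0, 0, 0.0125, 0, 0, 0], [0, 0, 0.0188, 0, 0, 0], [0, 0, 0.0213, 0, 0, 0], [0, 0, 0.0219, 0, 0, 0], [0, 0, 0.0219, 0, 0, 0]]}

```text
time: 18.77
eef_pos: [559.0, -0.1, 146.0]
tool_rot: [-0.352, 3.122, 0.001]
ft_force: [-1.3, 5.1, 7.1]
width: 15.1
grasp_force: 43.9
```

>>> inch_along:
  plan: {"rows":[[0, 0, 0, 0, 0, 0], [0, 0, 0, 0, 0, 0], [0, 0, 0, 0, 0, 0], [0, 0, 0, 0, 0, 0]]}
  aperture: 50

```text
time: 19.1
eef_pos: [558.6, -1.7, 145.1]
tool_rot: [0.35, -3.121, 0.001]
ft_force: [0.4, -0.9, -0.5]
width: 49.9
grasp_force: 0.0
```

>>> inch_along:
  plan: {"rows":[[0, 0, -0.025, 0, 0, 0], [0, 0, -0.0625, 0, 0, 0], [0, 0, -0.1, 0, 0, 0], [0, 0.05, -0.1375, 0, 0, 0], [0, 0.1, -0.15, 0, 0, 0], [0, 0.15, -0.15, 0, 0, 0], [0, 0.2, -0.15, 0, 0, 0], [0, 0.25, -0.15, 0, 0, 0], [0, 0.275, -0.15, 0, 0, 0], [0, 0.275, -0.15, 0, 0, 0], [0, 0.275, -0.15, 0, 0, 0], [0, 0.275, -0.15, 0, 0, 0]]}

```text
time: 20.1
eef_pos: [510.4, 212.4, 265.2]
tool_rot: [0.35, -3.122, 0.002]
ft_force: [0.5, -0.7, -0.2]
width: 49.8
grasp_force: 0.0
```

```bash
python3 -c "
from h import *
c=shot('top','top7');shot('scene','scene7')
P=pts(c);z=P[...,2]
s=(abs(z-153.5)<8)&(abs(P[...,0]-555)<60)&(abs(P[...,1])<40)
r=P[s];print('tabtop',len(r),r.mean(0),cv2.minAreaRect(r[:,:2].astype('float32')))
a=cv2.imread('pics/top7.png')[100:330,150:390];b=cv2.imread('pics/scene7.png')[130:330,150:410]
cv2.imwrite('pics/crop7.png',np.hstack([cv2.resize(a,(400,383)),cv2.resize(b,(400,383))]))"
```

```text
tabtop 263 [5.58845797e+02 1.27150099e-01 1.54010622e+02] ((559.4041748046875, -0.3884468078613281), (49.97974395751953, 15.974724769592285), 12.653002738952637)
```

View pics/crop7.png

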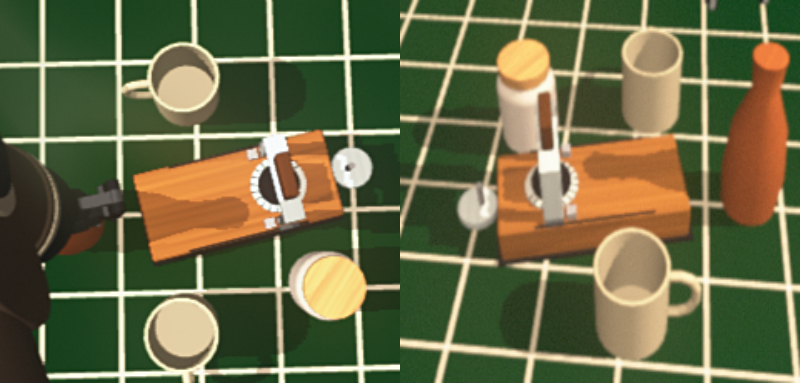

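The guard is back over the knob at (283,175) behind its bumps. Its tab is at the starting position and height, and the mugs, jar and vase are where they stood.

```bash
python3 -c "
from plant import bot
print(bot.close_job())"
```

```text
the job is handed in; nothing more can be done
None
```

I handed the job in at about 20 s on the robot's clock: the knob is turned back to its zero stop and the guard is flat over it behind its bumps. The mugs, jar and vase look unmoved in the last pictures, but the hand-in returned no verdict.

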